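# Dispense a grinding ball and hold it over the mill jar

### The arm

A 6-joint arm with a two-finger parallel gripper is mounted at the origin on the work surface. World frame = base frame: x ahead of the robot, y to its left, z up, the work surface at z = 0. Lengths are in m, angles in rad, forces in N, time in s.
With the tool pointing down it reaches from about 0.25 to 0.775 m from the base axis. Payload 4 kg.
Tool frame: the origin (TCP) lies between the finger pads; the fingertips stand 14 mm ahead of it and the grasp point (between the pads) lies 5 mm behind it (tip_reach is the distance from the TCP to the fingertips, in m); z points along the fingers, y is the line along which they close (so a half turn about z gives the same grasp; the last joint's range is limited). The gripper opens to 94 mm and grips with 3 to 60 N. Pads are 16 mm wide; open, the fingers measure 119 mm over their backs; the gripper's body (75 mm by 177 mm) begins 78 mm behind the grasp point.
Start: joints at [1.212, 0.087, 1.371, -0, 1.684, -0.103], TCP at [0.139, 0.532, 0.22] pointing down, gripper open.
Joint ranges: [-3.1, 3.1], [-0.76, 2.03], [0.27, 2.55], [-1.08, 4.22], [0.17, 2.65], [-2.57, 2.57]. Speed limits (rad/s): [2.79, 2.79, 3.14, 3.14, 3.14, 3.14].

### API

Orientations are given as [roll, pitch, yaw] about the fixed x, y, z axes, in that order (R = Rz(yaw) Ry(pitch) Rx(roll)).
In Python, from bench import * gives the robot as it stands. The module is installed in compiled form; this text tells all that it offers.
- The arm moves only by the tool servo_tool, never from a script. Its argument "targets" is a list of rows, each a list of 4 numbers: the shift along the tool's x, y, z in cm, then the turn about the tool's z in degrees. A call has 1 to 8 rows; each row is the pose to reach, as a shift and turn from the pose commanded when the call began, along the tool's axes at that moment; what a row does not reach only later rows make up. A row lasts 1/8 s, in which the tool goes at most 62.5 mm and 10.7 degrees, less where a joint would pass 70% of its speed; a pose out of reach is approached as far as the arm can. A call with a gripper value outside its range is refused whole. "claw" is the closure in counts, from 0 (fully open) to 255 (shut), set as the call begins (left out, the last holds). The fingers move at their own pace and stop on an object; the grip force is fixed at half the most. Time passes only in rows, so rows that repeat a pose let the fingers close. It gives the time, the measured TCP pose, the force, the opening and the grip force at its end, in the units of the state.
- get_obs(): the state, without advancing time (a new reading comes with each control period).
- snapshot(name): name is "scene" or "top"; returns the picture (420x560x3 uint8, blue, green, red); there is no depth.
- camera_model(name): a dict with "camera_matrix" (3x3 intrinsics, pixels), "camera_from_world" (4x4, takes a point from world to camera coordinates). Camera axes: x right, y up, looking along -z (the intrinsics and any distortion apply to the point x, -y, -z); pixel columns grow to the right and rows downward; lengths in m; the calibration is good to about 2 mm. A picture is of the moment at which its call begins. camera_model takes no time and is no camera call.
- close_job(): hands the job in; it is judged then, once.
The state is a dict: "time": time; "joint_positions": joint angles; "qvel": joint speeds; "joint_torque": joint torques, N m; "tool_pos": TCP position; "ee_rot": TCP orientation; "wrist_force": force on the tool from outside, world axes, zero at the start; "wrist_torque": the same for the moment, N m; "width": finger opening in m; "finger_force": force on a finger pad.
Only numpy, scipy, OpenCV 4.12 (cv2) and the standard library are available. Lean on these libraries where they do the work, as an engineer would, in place of code of your own. Each camera call takes 0.05 s, during which the arm holds its last target. There are 200 camera calls.

### The job

Draw the ball dispenser's sprung slide out until the black line on it is just out of the hopper's front face, hold it there until the steel grinding ball has dropped into the tray's pocket, then let the slide return fully home. Draw the tray out sideways from under the dispenser by its post, carry it level so that the ball stays in its pocket, and finish while still holding it in the gripper, level and still, with the pocket over the middle of the open grinding jar, clear above the rim by no more than about a hand's breadth. Do not shift the jar or disturb the other things on the table.

Things in the scene. Friction and masses are not known exactly. Their poses are not given: they have to be found in the camera images.
- slide (a joint): Draw of the dispenser's slide, m: 0 = home, grows as it is pulled to the front, stop at 0.050. At 0.032 the black line across the slide is just out of the hopper's front face and the slide's window is centred under the ball, which falls through (it drops somewhere between 0.022 and 0.032). Spring: 2.4 N at home, 6.2 N at 0.032; let go, the slide returns home by itself.
- slide_knob (a point): Grip point of the slide's knob: upright black round post, 18 mm diameter, top 20 mm above this point, foot 22 mm below it on the 36 mm wide, 8 mm thick aluminium slide (underside 50 mm above the table). Home, the knob's axis is 70 mm in front of the hopper's front face. Its x axis lies along the slide towards the back: pulling moves it horizontally along its own -x.
- outlet (a point): Centre of the lower mouth of the dispenser's outlet, 42 mm above the table; axes as slide_knob (-x = front). Above it slide and open square hopper, 40 mm in x, 54 mm in y, top 100 mm above the table, joined by side cheeks to, behind, 48 to 84 mm along +x, a grey column 64 mm wide, 106 mm tall, on a foot from 48 to 88 mm, 90 mm wide, 10 mm high. The y sides are open.
- ball_center (a point): Centre of the loose steel grinding ball, 24 mm in diameter, 57 g. At the start it rests on the slide inside the hopper, visible from above.
- tray_pocket (a point): Ball centre when seated mid-pocket: 18 mm above the tray's underside (pocket floor at 6 mm, 36 mm wide inside, rim 5 mm high). It starts under the outlet. A seated ball's top is 30 mm above the underside, 12 mm below the outlet: draw the tray out along its own +y by 65 mm or more before raising it over about 8 mm. z up, axes as tray.
- tray_grip (a point): Grip point on the tray's upright black post handle, 80 mm from the pocket along the tray's +y, 78 mm above the tray's underside, 22 mm below the post's top. The post is 24 mm along the tray's x and 16 mm along its y; the tray balances near here. Axes as tray.
- jar_mouth (a point): Centre of the mouth, at rim height, of the open steel grinding jar: upright cylinder 110 mm in diameter, 100 mm tall, loose on the table, 0.9 kg.
- grain_jar: Bystander: closed clear jar with a white cap, 72 mm in diameter, 110 mm tall, origin under its centre. Leave alone.
- jar_lid: Bystander: the jar's round steel lid, 116 mm in diameter with a knob, 30 mm tall, origin under its centre. Leave alone.
- brush: Bystander: a brush 190 mm long lying along its x. Leave alone.
- mill: Bystander, fixed: the steel mill, about 220 by 170 mm, 285 mm tall, origin under its centre, at the far left of the table.
- tray: Flat steel tray, 0.27 to 0.39 kg, 56 mm wide (x, +-28) and 146 mm long (y, from -26 to +120 mm from its origin). Origin on its underside, right below tray_pocket; z up. Starts flat on the table. Low edges 5 mm high; a 14 mm high weight fills the +y end beyond the post.
- jar: The grinding jar itself: origin under its centre.
- dispenser: The fixed dispenser: origin on the table right below the outlet; same axes.
Mind the look-alikes: they are no part of the job. Leave any purple or red look-alike of the dispenser alone.

How it is judged:
On the way, in this order (a step that is already met when the one before it is completed fails the run):
1. slide held at its mark (26 to 38 mm out) with the ball in the tray's pocket (value of joint slide between 0.026 and 0.038 m and distance between ball_center and tray_pocket below 0.013 m), for 0.2 s.
2. slide home again (within 4 mm) with the ball in the tray's pocket (value of joint slide below 0.004 m and distance between ball_center and tray_pocket below 0.013 m), for 0.1 s.
At the end, for the whole second after the job is handed in: Slide home (within 4 mm); the tray held by the fingers alone, level within 0.15 rad and still (under 0.03 m/s), ball in its pocket (centre within 13 mm of the pocket's), pocket centre within 30 mm sideways of the jar's middle and 25 to 170 mm above the rim (all of step 2 and horizontal distance between tray_pocket and jar_mouth below 0.03 m and height (world z) of tray_pocket between 0.125 and 0.27 m and angle between tray_pocket's own z axis and vertical below 0.15 rad and linear speed of tray below 0.03 m/s and angular speed of tray below 0.25 rad/s and contact force between the fingers and tray above 1 N and contact force between tray and jar below 0.1 N and contact force between tray and dispenser below 0.1 N); the arm keeps its last pose, push and grip.
It fails at once if the ball fell to the table, or the tray was tipped by more than 0.35 rad (height (world z) of ball_center below 0.0145 m or angle between tray_pocket's own z axis and vertical above 0.35 rad).
It fails at once if the jar was shifted by more than 15 mm (distance of jar_mouth from where it was at the start of the episode above 0.015 m).
It fails at once if a bystander was moved by more than 20 mm (distance of any of grain_jar, jar_lid, brush from where it was at the start of the episode above 0.02 m).
It also fails if it takes over 62 s, if anything falls off the work surface, if the arm or the gripper's body presses on something with over 40 N, if the wrist force passes 120 N, or if a joint passes its speed limit or range.

## Working session

There is one attempt and no reset: what is moved stays moved. The work goes in short steps, Python scripts to look and compute and a tool call to move; the robot and the scene stay as the last step left them, time stands still between calls to the robot, and variables do not carry over. Pictures are saved under pics/ and viewed, at most 10 in all, crops included, and the job is handed in when it is done.

Besides the shell and the picture viewer there is one more tool, called after "Emit:" by a JSON object that holds its "method" and its "body", one argument or row to a line. servo_tool: Moves the arm, as the interface text tells. Its arguments: {"type":"object","properties":{"targets":{"type":"array"},"claw":{"type":"number"}},"required":["targets"]}

```bash
mkdir -p pics
python3 - <<'E'
from bench import *
import cv2
for n in("scene","top"):
    cv2.imwrite(f"pics/{n}0.png",snapshot(n)); c=camera_model(n); print(n,c)
o=get_obs(); print({k:o[k] for k in("time","tool_pos","ee_rot","width","wrist_force")})
E
```

```text
scene {'camera_matrix': array([[420.22444678,   0.        , 280.28900876],
       [  0.        , 420.22444678, 217.78772935],
       [  0.        ,   0.        ,   1.        ]]), 'camera_from_world': array([[ 0.86389788,  0.50366373,  0.00181705, -0.51006692],
       [-0.37453996,  0.64000082,  0.67090892,  0.05874116],
       [ 0.33674958, -0.58027735,  0.74153754, -1.29582911],
       [ 0.        ,  0.        ,  0.        ,  1.        ]])}
top {'camera_matrix': array([[441.03729647,   0.        , 280.69187193],
       [  0.        , 441.03729647, 206.99290675],
       [  0.        ,   0.        ,   1.        ]]), 'camera_from_world': array([[ 0.00509077, -0.99989715, -0.01340779,  0.11697528],
       [ 0.99553728,  0.00380419,  0.09429237, -0.52619517],
       [-0.09423166, -0.01382797,  0.99545426, -1.18491452],
       [ 0.        ,  0.        ,  0.        ,  1.        ]])}
{'time': 0.1, 'tool_pos': array([0.13898323, 0.53168174, 0.21843987]), 'ee_rot': array([-3.13963307e+00, -2.08281985e-04,  2.88584164e+00]), 'width': 0.09410973288571317, 'wrist_force': array([-1.14359755,  0.08015899, -0.46201368])}
```

View pics/scene0.png

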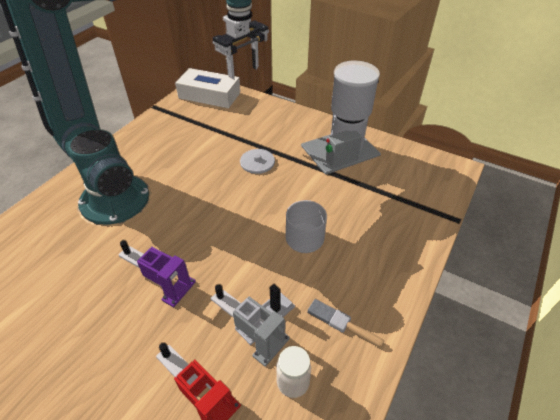

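View pics/top0.png

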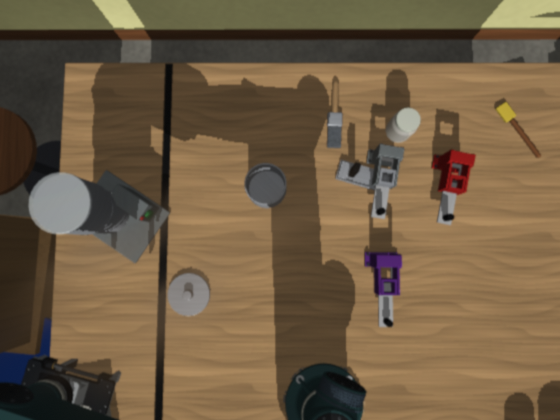

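The scene picture shows three dispensers: purple at (165,272), grey at (262,325) and red at (205,390). In the top picture they are at (386,275), (385,170) and (455,175). Only the grey one has the tray and black post (scene 275,297; top 355,170), so it is the one meant. The jar is at top (266,186), scene (306,227). I'll confirm this with one enlarged crop.

Run:
```python
import cv2,numpy as np
a=cv2.imread("pics/scene0.png")[275:375,205:305]; b=cv2.imread("pics/top0.png")[130:230,325:425]
cv2.imwrite("pics/crop.png",np.hstack([cv2.resize(i,(400,400),interpolation=cv2.INTER_CUBIC) for i in(a,b)]))
a=cv2.imread("pics/scene0.png")[190:260,270:340]; b=cv2.imread("pics/top0.png")[151:221,231:301]
cv2.imwrite("pics/cropjar.png",np.hstack([cv2.resize(i,(350,350),interpolation=cv2.INTER_CUBIC) for i in(a,b)]))
```

```text
(no output)
```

View pics/crop.png

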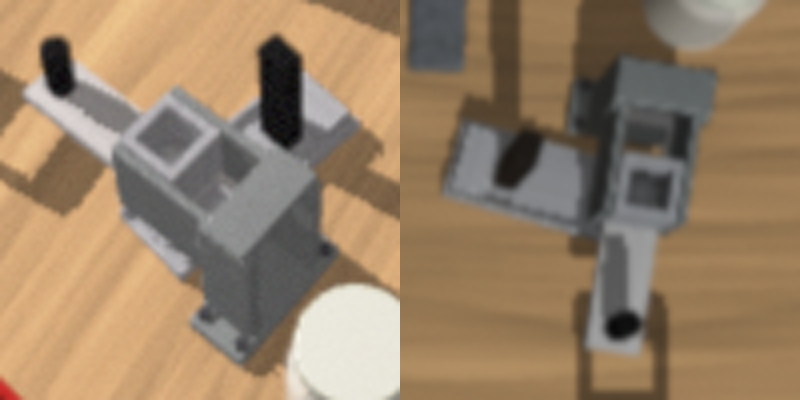

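View pics/cropjar.png

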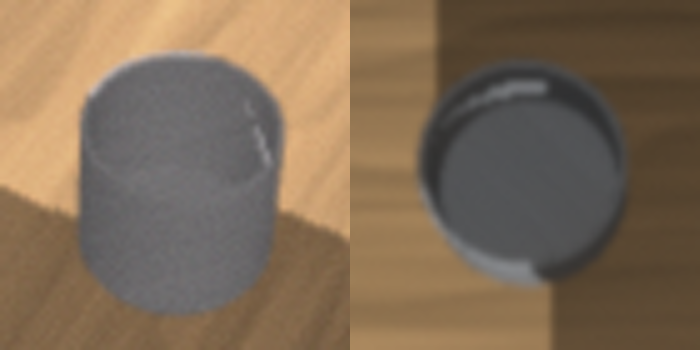

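The crop confirms it: the grey dispenser has the slide knob towards the robot and the tray with the post on its left (+y) side. Pixels in the crop: knob top at scene (55,43) / top (630,321), post top at scene (281,48) / top (531,142), plus the four hopper corners. The jar rim is complete in both views. Next I triangulate.

```bash
cat > m.py <<'E'
from bench import *
import cv2,numpy as np
F=np.diag([1,-1,-1,1.])
P={n:camera_model(n)["camera_matrix"]@(F@camera_model(n)["camera_from_world"])[:3] for n in("scene","top")}
def tri(s,t):
    X=cv2.triangulatePoints(P["scene"],P["top"],np.float64(s),np.float64(t))[:,0]; X=X[:3]/X[3]
    e=[np.linalg.norm((q:=P[n]@np.r_[X,1])[:2]/q[2]-u) for n,u in(("scene",s),("top",t))]
    return X,e
def ray(n,u,z):
    H=P[n][:,[0,1,3]].copy(); H[:,2]+=P[n][:,2]*z
    q=np.linalg.solve(H,[*u,1]); return q[:2]/q[2]
E
python3 - <<'E'
from m import *
np.set_printoptions(precision=4,suppress=True)
S=lambda x,y:((x+.5)/4-.5+205,(y+.5)/4-.5+275)
T=lambda x,y:((x-400+.5)/4-.5+325,(y+.5)/4-.5+130)
pts=dict(knobtop=((55,43),(630,321)),knobfoot=((63,90),(612,329)),posttop=((281,48),(531,142)),postfoot=((282,135),(508,180)),
 hFL=((175,88),(612,225)),hFR=((113,148),(680,228)),hBR=((160,182),(690,155)),hBL=((218,132),(622,152)))
for k,(a,b) in pts.items(): print(k,*tri(S(*a),T(*b)))
print("jar",*tri((306,214.2),(265.2,184.2)), ray("scene",(306,214.2),.1),ray("top",(265.2,184.2),.1))
for n,a,z in(("knob",pts["knobtop"],.1),("post",pts["posttop"],.1),("kfoot",pts["knobfoot"],.058),("pfoot",pts["postfoot"],.006)): print(n,ray("scene",S(*a[0]),z),ray("top",T(*a[1]),z))
h=[(ray("scene",S(*pts[k][0]),.1)+ray("top",T(*pts[k][1]),.1))/2 for k in("hFL","hFR","hBR","hBL")]
print("hop",np.array(h),np.mean(h,0))
for c in((460,122),(443,192)): print("trayend",ray("top",T(*c),.014))
for c in((605,230),(588,347),(655,232),(640,352)): print("slide",ray("top",T(*c),.058))
E
```

```text
knobtop [ 0.5107 -0.1425  0.1023] [np.float64(0.7731006651459695), np.float64(0.6298690001688213)]
knobfoot [ 0.5097 -0.142   0.0499] [np.float64(0.8924956188694609), np.float64(0.7234679536958603)]
posttop [ 0.6257 -0.0806  0.1045] [np.float64(1.0911542317040939), np.float64(0.8760462814036326)]
postfoot [ 0.621  -0.0792  0.0002] [np.float64(0.30374332805514853), np.float64(0.24257114988569103)]
hFL [ 0.5782 -0.1311  0.0923] [np.float64(1.663059041126764), np.float64(1.3253923450125047)]
hFR [ 0.5731 -0.1776  0.0918] [np.float64(0.37378958117214633), np.float64(0.28986068983917274)]
hBR [ 0.6153 -0.1844  0.1045] [np.float64(2.588259356599996), np.float64(1.9591637466889318)]
hBL [ 0.6208 -0.1409  0.0963] [np.float64(1.146249343326915), np.float64(0.8892100413527351)]
jar [0.5777 0.1586 0.0981] [np.float64(0.1783260405573703), np.float64(0.16637287911193807)] [0.5781 0.1566] [0.5778 0.1587]
knob [ 0.5082 -0.1424] [ 0.5122 -0.142 ]
post [ 0.6223 -0.0797] [ 0.6284 -0.08  ]
kfoot [ 0.5116 -0.1468] [ 0.5105 -0.1391]
pfoot [ 0.6233 -0.0816] [ 0.6194 -0.0788]
hop [[ 0.5792 -0.1321]
 [ 0.5741 -0.1784]
 [ 0.6147 -0.1842]
 [ 0.621  -0.1414]] [ 0.5973 -0.159 ]
trayend [ 0.659  -0.0445]
trayend [ 0.6095 -0.0324]
slide [ 0.577  -0.1355]
slide [ 0.4985 -0.123 ]
slide [ 0.5757 -0.1688]
slide [ 0.4953 -0.1574]
```

Triangulated heights agree with the text: knob top 0.102, post top 0.104, jar rim 0.098. Results:

| Item | Position (x, y) | Yaw |
|---|---|---|
| Knob | (0.5105, -0.142) | – |
| Outlet | ≈ (0.598, -0.158) | ≈ -9.5° |
| Tray post | (0.624, -0.080) | ≈ -14° (tray) |
| Jar mouth | (0.578, 0.158) | – |

I now move towards the knob, with the fingers closing along the slide's y.

Emit:
{"method": "servo_tool", "body": {
  "targets": [
    [-2,-2,0,0],
    [-5.5,-6,0,0],
    [-9.5,-10,0,0],
    [-13.5,-14,0,0],
    [-17.5,-18,0,0],
    [-21.5,-22,0,0],
    [-25,-26,0,0],
    [-26.5,-28,0,0]
  ],
  "claw": 0
}}

```text
time: 1.1
tool_pos: [0.3252, 0.1919, 0.2191]
ee_rot: [-3.141, -0.0, 2.883]
wrist_force: [0.7, -0.9, -0.1]
width: 0.094
finger_force: 0.0
```

Emit:
{"method": "servo_tool", "body": {
  "targets": [
    [-2,-2,0,0],
    [-5.5,-6,0,0],
    [-9.5,-10,0,0],
    [-13.5,-14,0,0],
    [-17.5,-18,0,0],
    [-21.5,-22,0,-2],
    [-25,-26,0,-5],
    [-26.5,-27.7,0,-5]
  ]
}}

```text
time: 2.1
tool_pos: [0.5113, -0.1431, 0.2182]
ee_rot: [3.141, -0.002, 2.97]
wrist_force: [0.5, 0.7, -0.1]
width: 0.094
finger_force: 0.0
```

Run:
```python
from m import *
o=get_obs();print(o["time"],o["tool_pos"],o["ee_rot"],np.degrees(o["ee_rot"][2]),o["joint_positions"],o["wrist_force"])
im=snapshot("scene"); t=snapshot("top")
cv2.imwrite("pics/k.png",np.hstack([cv2.resize(i,(400,400),interpolation=cv2.INTER_CUBIC) for i in(im[235:375,185:325],t[110:230,310:430])]))
```

```text
2.1 [ 0.51126157 -0.14305872  0.21823896] [ 3.14113370e+00 -2.14204389e-03  2.97017773e+00] 170.17864833602263 [-3.79655743e-01  4.64947365e-02  1.41630526e+00  6.23492773e-06
  1.68098331e+00 -1.77903598e+00] [ 0.48777378  0.70275929 -0.11360807]
```

View pics/k.png

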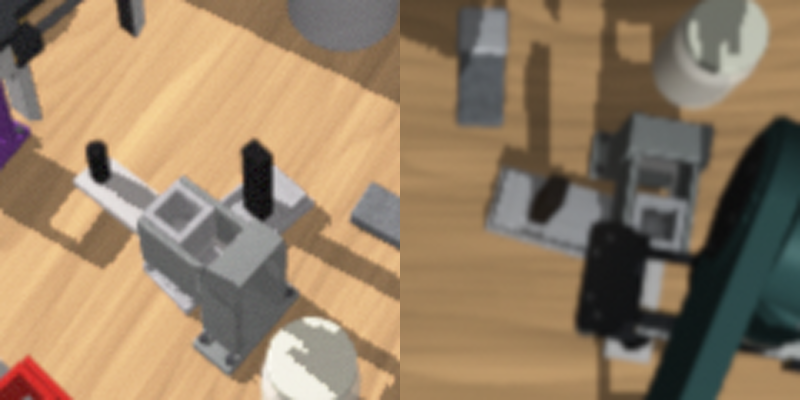

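The gripper hangs above the knob: scene crop knob at (98,160), with the black gripper body over the slide at (615,275) in the top crop. I go down and close on the knob.

Emit:
{"method": "servo_tool", "body": {
  "targets": [
    [0,0,2,0],
    [0,0,5,0],
    [0,0,8,0],
    [0,0,11,0],
    [0,0,13,0],
    [0,0,13.8,0],
    [0,0,13.8,0],
    [0,0,13.8,0]
  ]
}}

```text
time: 3.2
tool_pos: [0.5117, -0.1407, 0.0828]
ee_rot: [-3.141, 0.002, 2.973]
wrist_force: [-0.5, 0.4, -0.9]
width: 0.0943
finger_force: 0.0
```

Emit:
{"method": "servo_tool", "body": {
  "targets": [
    [0,0,0,0],
    [0,0,0,0],
    [0,0,0,0],
    [0,0,0,0],
    [0,0,0,0],
    [0,0,0,0],
    [0,0,0,0],
    [0,0,0,0]
  ],
  "claw": 255
}}

```text
time: 4.2
tool_pos: [0.5105, -0.1436, 0.0814]
ee_rot: [-3.135, -0.0, 2.973]
wrist_force: [-1.8, -11.1, -2.0]
width: 0.0173
finger_force: 21.9
```

Emit:
{"method": "servo_tool", "body": {
  "targets": [
    [0.3,-0.2,0,0],
    [0.8,-0.2,0,0],
    [1.4,-0.2,0,0],
    [2.0,-0.2,0,0],
    [2.6,-0.2,0,0],
    [3.1,-0.2,0,0],
    [3.3,-0.2,0,0],
    [3.3,-0.2,0,0]
  ]
}}

```text
time: 5.2
tool_pos: [0.479, -0.1385, 0.0814]
ee_rot: [-3.139, 0.003, 2.973]
wrist_force: [5.2, -5.0, -5.7]
width: 0.0171
finger_force: 30.0
```

Emit:
{"method": "servo_tool", "body": {
  "targets": [
    [0,0,0,0],
    [0,0,0,0],
    [0,0,0,0],
    [0,0,0,0]
  ]
}}

```text
time: 5.7
tool_pos: [0.4791, -0.1385, 0.0814]
ee_rot: [-3.139, 0.003, 2.973]
wrist_force: [6.2, -5.4, -4.5]
width: 0.0176
finger_force: 30.0
```

Run:
```python
from m import *
o=get_obs();print(o["time"],o["tool_pos"],o["wrist_force"])
im=snapshot("scene"); t=snapshot("top")
cv2.imwrite("pics/k2.png",np.hstack([cv2.resize(i,(400,400),interpolation=cv2.INTER_CUBIC) for i in(im[270:370,190:290],t[130:230,325:425])]))
```

```text
5.7 [ 0.47911873 -0.13851874  0.08142176] [ 6.16105584 -5.39062238 -4.53851708]
```

View pics/k2.png

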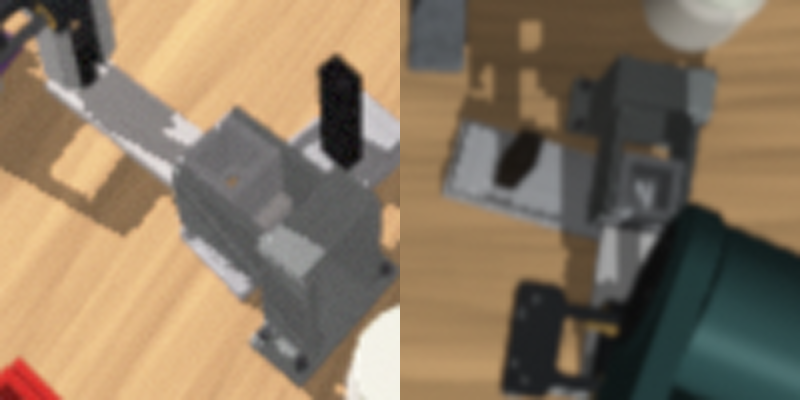

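The slide is drawn about 31.7 mm out and pulls 6.2 N, which matches its mark. In the top crop the hopper shows a highlight low in the outlet at (645,185), and in the scene crop its floor looks empty. So the ball has probably dropped. I guide the slide back home and then open.

Emit:
{"method": "servo_tool", "body": {
  "targets": [
    [0,0,0,0],
    [-0.3,0,0,0],
    [-0.9,0,0,0],
    [-1.5,0,0,0],
    [-2.1,0,0,0],
    [-2.7,0,0,0],
    [-3.1,0,0,0],
    [-3.2,0,0,0]
  ]
}}

```text
time: 6.8
tool_pos: [0.5097, -0.1435, 0.0814]
ee_rot: [-3.14, 0.0, 2.973]
wrist_force: [1.4, -4.7, -2.2]
width: 0.0174
finger_force: 30.0
```

Emit:
{"method": "servo_tool", "body": {
  "targets": [
    [0,0,0,0],
    [0,0,0,0],
    [0,0,0,0],
    [0,0,0,0],
    [0,0,0,0]
  ],
  "claw": 0
}}

```text
time: 7.42
tool_pos: [0.5096, -0.1425, 0.0815]
ee_rot: [3.141, -0.0, 2.973]
wrist_force: [-0.4, -0.2, 0.1]
width: 0.0643
finger_force: 0.0
```

Emit:
{"method": "servo_tool", "body": {
  "targets": [
    [0,0,-2,0],
    [0,0,-5,0],
    [0,0,-8,0],
    [0,0,-11,0],
    [0,0,-13,0],
    [0,0,-14,0],
    [0,0,-14,0]
  ]
}}

```text
time: 8.3
tool_pos: [0.5099, -0.1427, 0.2218]
ee_rot: [-3.142, 0.001, 2.973]
wrist_force: [-0.2, 0.4, 0.1]
width: 0.0944
finger_force: 0.0
```

Emit:
{"method": "servo_tool", "body": {
  "targets": [
    [2,5,0,0],
    [4,10,0,0],
    [6,15,0,0],
    [8,20,0,0],
    [8,20,0,0]
  ]
}}

```text
time: 8.93
tool_pos: [0.4629, 0.0708, 0.2202]
ee_rot: [3.141, -0.002, 2.979]
wrist_force: [-0.6, -0.5, 0.8]
width: 0.0942
finger_force: 0.0
```

Run:
```python
from m import *
o=get_obs();print(o["time"],o["tool_pos"],o["ee_rot"],o["joint_positions"],o["wrist_force"])
im=snapshot("scene"); t=snapshot("top")
cv2.imwrite("pics/k3.png",np.hstack([cv2.resize(i,(400,600),interpolation=cv2.INTER_CUBIC) for i in(im[260:380,205:285],t[130:220,345:405])]))
cv2.imwrite("pics/s3.png",im);cv2.imwrite("pics/t3.png",t)
```

```text
8.925 [0.46289809 0.07084535 0.22023635] [ 3.14119907e+00 -2.31410501e-03  2.97895850e+00] [ 3.01061859e-02 -9.47767857e-02  1.55063222e+00  8.35285791e-04
  1.68793305e+00 -1.37795882e+00] [-0.63182102 -0.49127254  0.80641064]
```

View pics/k3.png

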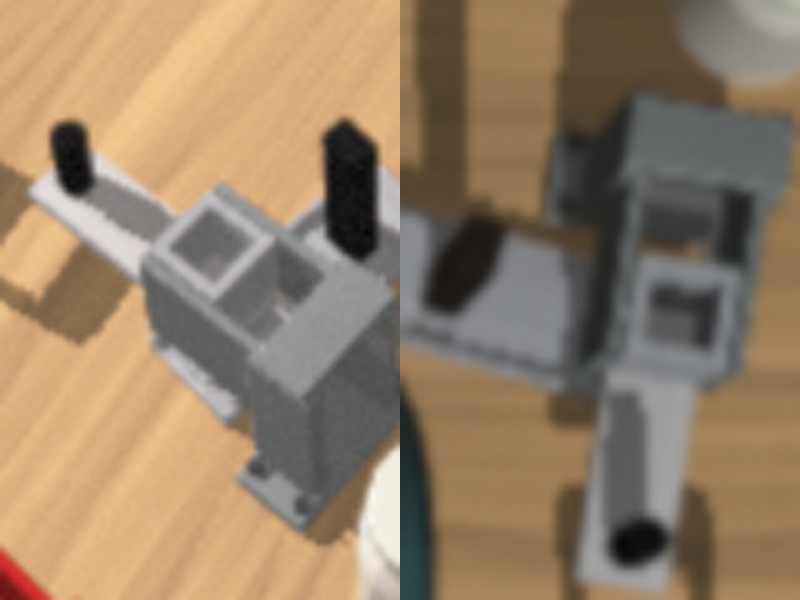

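The slide is home: knob at crop (638,540), the same place as at the start. I now check numerically that the hopper is empty, and get the tray yaw and post position more closely from edge fits.

Run:
```python
from m import *
np.set_printoptions(precision=4,suppress=True,linewidth=150)
a=cv2.imread("pics/top0.png");b=cv2.imread("pics/t3.png");s0=cv2.imread("pics/scene0.png");s3=cv2.imread("pics/s3.png")
print(cv2.cvtColor(a,6)[168:186,380:396]);print(cv2.cvtColor(b,6)[168:186,380:396])
# black post blobs
for n,im,(x0,x1,y0,y1) in(("top",a,(340,372,155,185)),("scene",s0,(265,285,278,315))):
    g=cv2.cvtColor(im,6)[y0:y1,x0:x1]
    m=(g<45).astype(np.uint8); k,l,st,c=cv2.connectedComponentsWithStats(m); i=1+np.argmax(st[1:,4])
    print(n,"blob",st[i]+[x0,y0,0,0,0],c[i]+[x0,y0])
# tray lower edge in top: saturation transition per column
hsv=cv2.cvtColor(a,cv2.COLOR_BGR2HSV)
for rng,name in(((165,190),"low"),((150,170),"high")):
  P2=[]
  for x in (range(342,368) ):
    col=hsv[rng[0]:rng[1],x,1].astype(float); d=np.diff(col)*(1 if name=="low" else -1); j=np.argmax(d)
    P2.append((x,rng[0]+j+.5))
  P2=np.array(P2);print(name,P2[:,1]);
  p=np.polyfit(P2[:,0],P2[:,1],1)
  for _ in range(4):
    r=abs(np.polyval(p,P2[:,0])-P2[:,1]); k=r<=max(.7,np.median(r)*1.5); p=np.polyfit(P2[k,0],P2[k,1],1)
  w=[ray("top",(x,np.polyval(p,x)),.005) for x in(342,367)]; d=w[0]-w[1]
  print(name,p,k.sum(),np.array(w),"tray yaw",np.degrees(np.arctan2(d[1],d[0]))-90)
```

```text
[[ 91 105 113 110 106 100  97  97 103 104  95  85  65  47  40  38]
 [ 99 120 130 130 127 122 121 119 118 116 111 105  91  74  65  59]
 [105 124 132 131 129 127 129 131 131 130 128 125 118 109 103  94]
 [109 125 126 122 119 120 122 127 129 130 130 129 126 125 124 113]
 [113 125 113  99  93  93  98 111 118 120 120 118 110 117 124 114]
 [118 125 100  73  64  63  68  85  93  94  93  88  83 107 121 111]
 [121 125  96  67  59  59  59  65  67  63  60  58  69 107 121 103]
 [122 124  92  68  65  66  64  62  57  51  46  48  69 112 122  97]
 [124 120  89  71  70  71  69  65  57  50  45  48  74 115 123  97]
 [123 114  86  72  74  75  72  68  62  54  48  51  78 116 123  98]
 [121 108  82  73  75  76  73  69  64  54  48  54  84 117 119  97]
 [122 103  78  71  74  74  71  68  63  52  47  58  92 118 113 100]
 [127 107  87  79  77  77  73  69  65  54  48  61  98 117 107 102]
 [132 122 111 106 100  97  91  84  80  68  60  72 108 118 100  99]
 [134 132 129 126 123 122 117 112 110 103  94  97 120 123  97  98]
 [130 130 129 129 130 131 131 130 129 127 122 121 129 126  98  98]
 [126 126 126 126 127 128 13
[... 1228 characters left out ...]
 133 125 101  99]
 [133 131 130 128 129 129 130 130 129 129 129 127 125 117 100 104]]
top blob [349 163  11  13  88] [354.25  168.875]
scene blob [270 285  10  27 214] [274.8645 298.0935]
low [180.5 180.5 181.5 181.5 181.5 182.5 182.5 182.5 182.5 183.5 183.5 183.5 184.5 184.5 184.5 184.5 185.5 185.5 186.5 186.5 186.5 186.5 186.5 187.5
 187.5 188.5]
low [ 0.2981 78.5858] 26 [[ 0.6027 -0.0518]
 [ 0.5819 -0.1214]] tray yaw -16.66930263310192
high [159.5 159.5 160.5 160.5 160.5 160.5 161.5 161.5 161.5 162.5 162.5 162.5 163.5 162.5 162.5 163.5 163.5 163.5 164.5 164.5 164.5 164.5 165.5 165.5
 165.5 165.5]
high [ 0.2454 75.7296] 25 [[ 0.6621 -0.0523]
 [ 0.6448 -0.1223]] tray yaw -13.909662864413804
```

The hopper floor is now a uniform flat surface, so the ball has gone through. The tray axis fits a yaw of about -15.5° with the post at (0.6245, -0.080), which puts the pocket at (0.603, -0.157), under the outlet. I move over the post, with the fingers closing along the tray's x.

Emit:
{"method": "servo_tool", "body": {
  "targets": [
    [-2,-1.5,0,10],
    [-5,-3.5,0,20],
    [-8,-5.5,0,30],
    [-11,-7.5,0,40],
    [-14,-9.5,0,50],
    [-16.5,-11,0,60],
    [-18.4,-12.3,0,70],
    [-18.4,-12.3,0,80]
  ]
}}

```text
time: 10.02
tool_pos: [0.6255, -0.0881, 0.2193]
ee_rot: [-3.139, 0.0, 1.566]
wrist_force: [-0.5, 1.3, 0.3]
width: 0.0939
finger_force: 0.0
```

Emit:
{"method": "servo_tool", "body": {
  "targets": [
    [0,0,0,8],
    [0,0,0,16.2],
    [0,0,0,16.2],
    [0,0,0,16.2]
  ]
}}

```text
time: 10.52
tool_pos: [0.6249, -0.0854, 0.2209]
ee_rot: [-3.141, 0.0, 1.294]
wrist_force: [0.6, 0.2, -0.6]
width: 0.0939
finger_force: 0.0
```

Run:
```python
from m import *
o=get_obs();print(o["time"],o["tool_pos"],o["ee_rot"],np.degrees(o["ee_rot"][2]),o["joint_positions"])
y=o["ee_rot"][2];d=np.array([.6245,-.080])-o["tool_pos"][:2]
print("tool dx,dy cm",100*d@[np.cos(y),np.sin(y)],100*d@[np.sin(y),-np.cos(y)])
```

```text
10.525 [ 0.62493811 -0.08540113  0.2208851 ] [-3.14072579e+00  1.65795119e-04  1.29444986e+00] 74.16651348630577 [-2.25604734e-01  2.69209839e-01  1.15753274e+00 -1.22902755e-04
  1.71572423e+00  5.07241127e-02]
tool dx,dy cm 0.5076666242651644 -0.1895147705275406
```

Emit:
{"method": "servo_tool", "body": {
  "targets": [
    [0.5,-0.2,2,0],
    [0.5,-0.2,5,0],
    [0.5,-0.2,8,0],
    [0.5,-0.2,11,0],
    [0.5,-0.2,13.5,0],
    [0.5,-0.2,14.6,0],
    [0.5,-0.2,14.8,0],
    [0.5,-0.2,14.8,0]
  ]
}}

```text
time: 11.52
tool_pos: [0.6253, -0.0791, 0.0746]
ee_rot: [3.14, -0.0, 1.294]
wrist_force: [0.6, -0.3, -0.5]
width: 0.0939
finger_force: 0.0
```

Run:
```python
from m import *
o=get_obs();print(o["time"],o["tool_pos"],o["ee_rot"],o["wrist_force"])
im=snapshot("scene"); t=snapshot("top")
cv2.imwrite("pics/k4.png",np.hstack([cv2.resize(i,(400,400),interpolation=cv2.INTER_CUBIC) for i in(im[245:345,225:325],t[130:230,315:415])]))
```

```text
11.525 [ 0.62528167 -0.07906363  0.0746308 ] [ 3.13964314e+00 -2.27565426e-04  1.29429398e+00] [ 0.60230875 -0.27536253 -0.49887797]
```

View pics/k4.png

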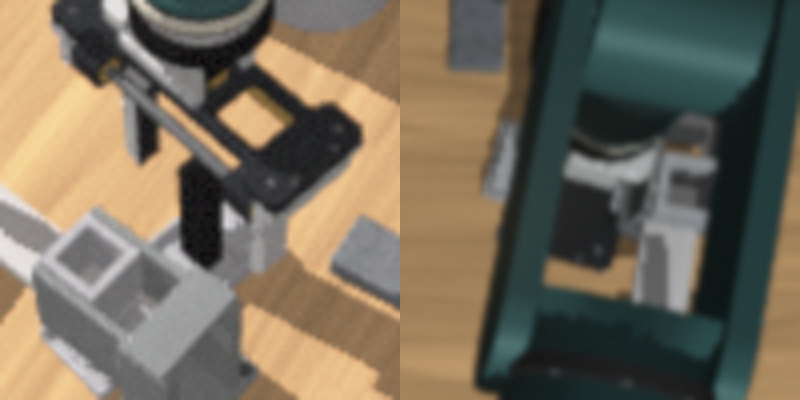

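The post, at scene crop (200,205), stands midway between the fingers at (140,135) and (265,235). I close the gripper.

Emit:
{"method": "servo_tool", "body": {
  "targets": [
    [0,0,0,0],
    [0,0,0,0],
    [0,0,0,0],
    [0,0,0,0],
    [0,0,0,0],
    [0,0,0,0],
    [0,0,0,0],
    [0,0,0,0]
  ],
  "claw": 255
}}

```text
time: 12.62
tool_pos: [0.6245, -0.0788, 0.0734]
ee_rot: [-3.141, -0.0, 1.294]
wrist_force: [-0.7, 1.4, 0.4]
width: 0.0239
finger_force: 30.0
```

Emit:
{"method": "servo_tool", "body": {
  "targets": [
    [0,0,-0.1,0],
    [0,0,-0.25,0],
    [0,0,-0.4,0],
    [0,0,-0.4,0],
    [0,0,-0.4,0]
  ]
}}

```text
time: 13.25
tool_pos: [0.6245, -0.0788, 0.0774]
ee_rot: [-3.141, -0.0, 1.294]
wrist_force: [0.3, -0.3, -3.9]
width: 0.0238
finger_force: 30.0
```

Emit:
{"method": "servo_tool", "body": {
  "targets": [
    [0.2,0,0,0],
    [0.6,0,0,0],
    [1.2,0,0,0],
    [1.9,0,0,0],
    [2.6,0,0,0],
    [3.3,0,0,0],
    [4.0,0,0,0],
    [4.7,0,0,0]
  ]
}}

```text
time: 14.25
tool_pos: [0.6376, -0.0331, 0.0775]
ee_rot: [3.142, -0.0, 1.294]
wrist_force: [-0.2, -0.5, -4.7]
width: 0.024
finger_force: 30.0
```

Emit:
{"method": "servo_tool", "body": {
  "targets": [
    [0.7,0,0,0],
    [1.4,0,0,0],
    [2.1,0,0,0],
    [2.8,0,0,0],
    [3.5,0,0,0],
    [4.0,0,0,0],
    [4.3,0,0,0],
    [4.3,0,0,0]
  ]
}}

```text
time: 15.25
tool_pos: [0.6492, 0.0079, 0.0775]
ee_rot: [3.142, 0.0, 1.294]
wrist_force: [-0.2, -0.4, -4.0]
width: 0.0238
finger_force: 30.0
```

Run:
```python
from m import *
o=get_obs();print(o["time"],o["tool_pos"],o["ee_rot"],o["wrist_force"],o["wrist_torque"])
im=snapshot("scene"); t=snapshot("top")
cv2.imwrite("pics/k5.png",np.hstack([cv2.resize(i,(400,400),interpolation=cv2.INTER_CUBIC) for i in(im[215:335,225:345],t[130:230,305:405])]))
```

```text
15.25 [0.6491903  0.00789042 0.07746493] [3.14156176e+00 2.03122935e-05 1.29429020e+00] [-0.20402167 -0.39496736 -4.0434938 ] [0.00368263 0.12728294 0.03237264]
```

View pics/k5.png

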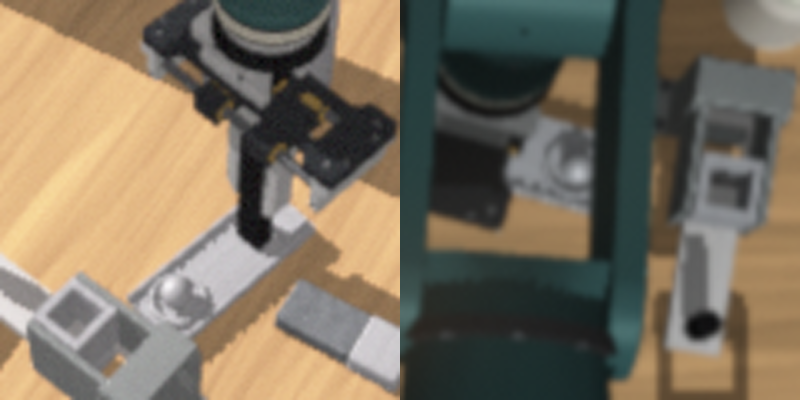

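The ball sits in the pocket, at scene crop (175,297) and top crop (573,165). The tray is clear of the hopper and the slide is home. I raise it slowly and check the pocket offset from the ball pixels.

Emit:
{"method": "servo_tool", "body": {
  "targets": [
    [0,0,-0.3,0],
    [0,0,-1.0,0],
    [0,0,-2.2,0],
    [0,0,-3.6,0],
    [0,0,-5.0,0],
    [0,0,-6.4,0],
    [0,0,-7.8,0],
    [0,0,-9.2,0]
  ]
}}

```text
time: 16.35
tool_pos: [0.6491, 0.0078, 0.1705]
ee_rot: [3.142, -0.0, 1.294]
wrist_force: [-0.0, 0.0, -4.3]
width: 0.0239
finger_force: 30.0
```

Emit:
{"method": "servo_tool", "body": {
  "targets": [
    [0,0,-1.4,0],
    [0,0,-2.8,0],
    [0,0,-4.0,0],
    [0,0,-5.0,0],
    [0,0,-5.5,0],
    [0,0,-5.5,0]
  ]
}}

```text
time: 17.1
tool_pos: [0.6493, 0.0077, 0.2248]
ee_rot: [3.141, -0.0, 1.294]
wrist_force: [-0.3, 0.5, -4.9]
width: 0.0238
finger_force: 30.0
```

Run:
```python
from m import *
o=get_obs();print(o["time"],o["tool_pos"],o["ee_rot"],o["wrist_force"])
print(tri((225+(175+.5)*.3-.5,215+(297+.5)*.3-.5),(305+(173+.5)/4-.5,130+(165+.5)/4-.5)))
y=o["ee_rot"][2];a=np.array([np.cos(y),np.sin(y)]);b=np.array([np.sin(y),-np.cos(y)])
d=np.array([.578,.158])-(o["tool_pos"][:2]-.08*a); print("pocket move",d,"tool cm",100*d@a,100*d@b)
```

```text
17.1 [0.64929971 0.00772444 0.22481446] [ 3.14102640e+00 -2.29951351e-04  1.29403288e+00] [-0.32977944  0.50410925 -4.897367  ]
(array([ 0.62606539, -0.06932984,  0.01316879]), [np.float64(1.4830967412402745), np.float64(1.1867666154596874)])
pocket move [-0.04944021  0.22723114] tool cm 20.5074599560714 -10.964823544105208
```

The triangulated ball (0.626, -0.069) matches the predicted pocket (0.627, -0.069). I carry it 20.5 cm along tool x and -11 cm along tool y.

Emit:
{"method": "servo_tool", "body": {
  "targets": [
    [0.2,-0.1,0,0],
    [0.7,-0.4,0,0],
    [1.5,-0.8,0,0],
    [2.5,-1.3,0,0],
    [3.6,-1.9,0,0],
    [4.8,-2.6,0,0],
    [6.0,-3.2,0,0],
    [7.2,-3.9,0,0]
  ]
}}

```text
time: 18.1
tool_pos: [0.6311, 0.0887, 0.2246]
ee_rot: [3.141, -0.0, 1.294]
wrist_force: [0.6, -0.2, -3.9]
width: 0.0239
finger_force: 30.0
```

Emit:
{"method": "servo_tool", "body": {
  "targets": [
    [1.2,-0.6,0,0],
    [2.4,-1.3,0,0],
    [3.6,-1.9,0,0],
    [4.8,-2.6,0,0],
    [6.0,-3.2,0,0],
    [7.2,-3.9,0,0],
    [8.3,-4.5,0,0],
    [9.3,-5.0,0,0]
  ]
}}

```text
time: 19.1
tool_pos: [0.6084, 0.1916, 0.2245]
ee_rot: [3.142, -0.0, 1.294]
wrist_force: [0.3, 0.5, -4.4]
width: 0.0239
finger_force: 30.0
```

Emit:
{"method": "servo_tool", "body": {
  "targets": [
    [0.9,-0.5,0,0],
    [1.7,-0.9,0,0],
    [2.4,-1.3,0,0],
    [3.0,-1.6,0,0],
    [3.5,-1.8,0,0],
    [3.8,-2.0,0,0],
    [4.0,-2.1,0,0],
    [4.0,-2.1,0,0]
  ]
}}

```text
time: 20.1
tool_pos: [0.5993, 0.235, 0.2245]
ee_rot: [3.142, -0.0, 1.294]
wrist_force: [0.6, 0.5, -3.9]
width: 0.0239
finger_force: 30.0
```

Emit:
{"method": "servo_tool", "body": {
  "targets": [
    [0,0,0,0],
    [0,0,0,0],
    [0,0,0,0],
    [0,0,0,0]
  ]
}}

```text
time: 20.6
tool_pos: [0.5994, 0.2349, 0.2245]
ee_rot: [3.142, -0.0, 1.294]
wrist_force: [0.0, -0.5, -3.4]
width: 0.0244
finger_force: 30.0
```

Run:
```python
from m import *
o=get_obs();y=o["ee_rot"][2];print(o["time"],o["tool_pos"],o["ee_rot"],o["wrist_force"],"pocket",o["tool_pos"][:2]-.08*np.array([np.cos(y),np.sin(y)]))
im=snapshot("scene"); t=snapshot("top")
cv2.imwrite("pics/k6.png",np.hstack([cv2.resize(i,(400,400),interpolation=cv2.INTER_CUBIC) for i in(im[140:260,250:370],t[120:240,210:330])]))
```

```text
20.6 [0.5993767  0.23491187 0.22450554] [ 3.14156450e+00 -8.93611824e-05  1.29395321e+00] [ 0.01418757 -0.45345516 -3.3999424 ] pocket [0.57751107 0.15795803]
```

View pics/k6.png

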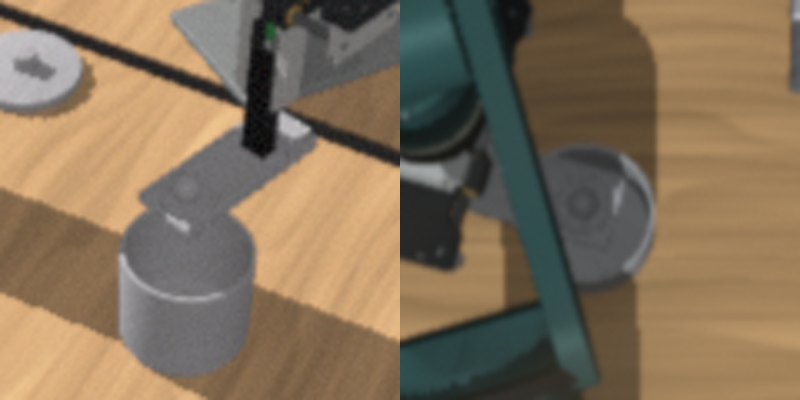

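The ball is still seated, at scene crop (187,188) and top crop (583,205), above the jar mouth. I check by triangulation and hand in if it is within limits.

Run:
```python
from m import *
X,e=tri((306,196.2),(264.8,181.4)); print(X,e)
d=np.hypot(*(X[:2]-[.578,.158])); print(d)
if d<.015 and .14<X[2]<.2: print(close_job())
```

```text
[0.5748286  0.15638735 0.1661138 ] [np.float64(0.055111744832167166), np.float64(0.05220920857923707)]
0.0035578654932700415
the job is handed in; nothing more can be done
None
```

The job is handed in at about 21 s: the slide is home and the gripper holds the tray still, with the ball in its pocket about 4 mm off the jar's centre and 66 mm above the rim (no verdict was returned).

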